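# Change over the glue pot and the primer jar on the bench rack

### The arm

A 6-joint arm with a two-finger parallel gripper is mounted at the origin on the work surface. World frame = base frame: x ahead of the robot, y to its left, z up, the work surface at z = 0. Lengths are in mm, angles in rad, forces in N, time in s.
With the tool pointing down it reaches from about 350 to 875 mm from the base axis. Payload 4.2 kg.
Tool frame: the origin (TCP) lies on the mounting face of the last link; the fingertips stand 173 mm ahead of it and the grasp point (between the pads) lies 155 mm ahead of it; z points along the fingers, y is the line along which they close (so a half turn about z gives the same grasp; the last joint's range is limited). The gripper opens to 85 mm and grips with 20 to 120 N. Pads are 22 mm wide; open, the fingers measure 114 mm over their backs; the gripper's body (76 mm by 85 mm) begins 54 mm behind the grasp point. The pads swing forward as they close: fully open they stand 13 mm farther back than shut.
Start: joints at [-1.065, 0.385, 0.008, 0, -1.194, -0.259], TCP at [152.706, -606.037, 404.712] pointing down, gripper open.
Joint ranges: [-3.14, 3.14], [-1.21, 2.06], [-1.07, 1.41], [-3.16, 2.05], [-2.99, -0.16], [-3.1, 3.1]. Speed limits (rad/s): [2.79, 2.79, 3.14, 3.14, 3.14, 3.14].

### API

Orientations are given as a unit quaternion [x, y, z, w].
In Python, from bench import arm gives the robot as it stands. The module is installed in compiled form; this text tells all that it offers.
- The arm moves only by the tool move_arm, never from a script. Its arguments are lists of equal length, an entry for each row: "fingers": the finger opening in mm, from 0 to 85.4; "travel": the shift along the tool's x, y, z in mm, a list of three; "dr": the turn, a rotation vector about the tool's x, y, z in rad, a list of three. A call has 1 to 10 rows; each row is the pose to reach, as a shift and turn from the pose commanded when the call began, along the tool's axes at that moment; what a row does not reach only later rows make up. A row lasts 1/10 s, in which the tool goes at most 50 mm and 8.59 degrees, less where a joint would pass 70% of its speed; a pose out of reach is approached as far as the arm can. A call with a gripper value outside its range is refused whole. The fingers move at their own pace and stop on an object; the grip force is fixed at half the most. Time passes only in rows, so rows that repeat a pose let the fingers close. It gives the time, the measured TCP pose, the force, the opening and the grip force at its end, in the units of the state.
- arm.read_state(): the state, without advancing time (a new reading comes with each control period).
- arm.get_image(name): name is "side" or "top" or "wrist"; returns the picture (480x640x3 uint8, red, green, blue); there is no depth.
- arm.camera_model(name): a dict with "intrinsics" (3x3 intrinsics, pixels), "k1" (the pictures are not rectified: a ray, as slopes to the right and down, at radius r is drawn at 1 + k1 r^2 times it, then the intrinsics apply), "pose" (4x4, takes a point from camera to world coordinates). Camera axes: x right, y up, looking along -z (the intrinsics and any distortion apply to the point x, -y, -z); pixel columns grow to the right and rows downward; lengths in mm; the calibration is good to about 2 mm. A picture is of the moment at which its call begins: read the wrist's pose just before it. camera_model takes no time and is no camera call; for the wrist camera it gives the pose at the moment of the call.
- arm.job_done(): hands the job in; it is judged then, once.
The state is a dict: "clock": time; "joints": joint angles; "joint_vel": joint speeds; "joint_efforts": joint torques, N m; "position": TCP position; "ee_rot": TCP orientation; "contact_force": force on the tool from outside, world axes, zero at the start; "wrist_torque": the same for the moment, N m; "gripper_width": finger opening in mm; "grasp_force": force on a finger pad.
Only numpy, scipy, OpenCV 4.12 (cv2) and the standard library are available. Lean on these libraries where they do the work, as an engineer would, in place of code of your own. Each camera call takes 0.05 s, during which the arm holds its last target. There are 200 camera calls.

### The job

The glue pot and the primer jar have to change places on the rack for the next technician: put each squarely in the middle of the other's bay, standing upright on the white square, with the pot's nozzle still pointing to the rack's front edge (the one with the yellow stripe). The bay walls leave room for fingers on two sides only, so use the cork pad to set the pot down and take it again across its other two faces. Keep both upright, set them down gently, and leave everything else on the bench where it is.

Things in the scene. Friction and masses are not known exactly. Their poses are not given: they have to be found in the camera images.
- rack: Fixed glue rack: grey base plate 90 (x) by 250 mm (y), 8 mm thick; origin at the centre of its underside. Its front edge (-x, yellow stripe) faces the robot. Two bays 150 mm apart along y, each a white 50 mm square between two upright blue walls, which are 3 mm thick, 70 mm long, rise 54 mm above the base plate and stand 62 mm apart (inside).
- bay_a (a point): centre of bay A, on top of the base plate (8 mm above the table), at y = -75 mm in the rack's frame; axes as the rack. Its walls stand on its -y and +y sides: it is open to the rack's front and back (-x, +x), and fingers have room only there.
- bay_b (a point): centre of bay B, on top of the base plate (8 mm above the table), at y = +75 mm in the rack's frame; axes as the rack. Its walls stand on its -x and +x sides: it is open to left and right (+y, -y), and fingers have room only there.
- pot: Glue pot, loose, 0.26 kg: white square body 48 by 48 mm, 52 mm tall; on it a green cone cap (42 mm wide narrowing to 18) with a short yellow nozzle; 68 mm tall in all. Origin at the centre of its underside, z up. Nozzle and green label are on its -x side. Starts in one of the bays, nozzle to the rack's front. Grip the white body about 30 mm above its underside; the cone is slippery.
- pot_nozzle (a point): tip of the pot's nozzle: 22 mm from the pot's axis towards its -x side, 63 mm above its underside
- jar: Primer jar, loose, about 0.24 kg: round amber jar with a red lid, 50 mm across and 62 mm tall, origin at the centre of its underside, z up. It starts in the other bay.
- pad: Fixed cork pad in front of the rack, 110 by 110 mm, 3 mm thick, origin at the centre of its underside; kept clear, for setting things down for a while
- table: the work bench, its top at z = 0; fixed
- amber_bottle: Bystander, to be left alone: small amber bottle, 40 mm across, 95 mm tall, black cap; origin at the centre of its underside
- red_tin: Bystander, to be left alone: red tin can, 68 mm across, 110 mm tall; origin at the centre of its underside
- tape: Bystander, to be left alone: roll of black tape lying flat, 84 mm across, 22 mm high; origin at the centre of its underside
- brush: Bystander, to be left alone: glue brush lying flat along its x axis, 170 mm long; origin at the underside near its middle
- insole_black: Bystander, to be left alone: black insole blank lying flat along its x axis, 230 mm long, 80 mm wide, 6 mm thick; origin at the underside near its middle
- insole_blue: Bystander, to be left alone: blue insole blank lying flat along its x axis, 230 mm long, 80 mm wide, 6 mm thick; origin at the underside near its middle
- heat_gun: Bystander, to be left alone: blue heat gun lying on its side: barrel 64 mm thick along x, 220 mm long, handle to its +y side; origin at the underside near its middle
- green_jar: Bystander, to be left alone: green jar with white lid, 56 mm across, 55 mm tall; origin at the centre of its underside
Things that resemble listed ones, but are neither listed nor needed, are in the scene too. What is shaped like the pot but purple is not meant.

How it is judged:
By the outcome, as a careful person would: the job done as asked, in the order asked, and still so for the second after the job is handed in, with the robot touching nothing.
It also fails if it takes over 72 s, if anything falls off the work surface, if the arm or the gripper's body presses on something with over 40 N, if the wrist force passes 120 N, or if a joint passes its speed limit or range.

## Working session

There is one attempt and no reset: what is moved stays moved. The work goes in short steps, Python scripts to look and compute and a tool call to move; the robot and the scene stay as the last step left them, time stands still between calls to the robot, and variables do not carry over. Pictures are saved under pics/ and viewed, at most 10 in all, crops included, and the job is handed in when it is done.

Besides the shell and the picture viewer there is one more tool, called as name(argument=value, ...) on one line, values as JSON. move_arm: Moves the arm, as the interface text tells. Its arguments: {"type":"object","properties":{"fingers":{"type":"array","items":{"type":"number"}},"travel":{"type":"array","items":{"type":"array","items":{"type":"number"}}},"dr":{"type":"array","items":{"type":"array","items":{"type":"number"}}}},"required":["fingers","travel","dr"]}

```bash
mkdir -p pics
cat > h.py <<'E'
import numpy as np, cv2
from bench import arm
from scipy.spatial.transform import Rotation as R
def snap(n,f):
    m=arm.camera_model(n); im=arm.get_image(n); cv2.imwrite(f'pics/{f}.png',im[:,:,::-1]); np.savez(f'pics/{f}.npz',K=m['intrinsics'],k1=m['k1'],P=m['pose']); return im
def load(f):
    d=np.load(f'pics/{f}.npz'); return cv2.imread(f'pics/{f}.png'),d
def ray(d,uv):
    K=d['K']; uv=np.atleast_2d(np.array(uv,float)).reshape(-1,1,2)
    p=cv2.undistortPoints(uv,K,np.array([float(d['k1']),0,0,0,0])).reshape(-1,2)
    v=np.c_[p[:,0],-p[:,1],-np.ones(len(p))]@d['P'][:3,:3].T
    return d['P'][:3,3],v
def plane(d,uv,z):
    o,v=ray(d,uv); return o+v*((z-o[2])/v[:,2])[:,None]
def tri(d1,a,d2,b):
    o1,v1=ray(d1,a);o2,v2=ray(d2,b);v1=v1[0];v2=v2[0]
    s=np.linalg.lstsq(np.c_[v1,-v2],o2-o1,rcond=None)[0]
    p,q=o1+s[0]*v1,o2+s[1]*v2; return (p+q)/2,np.linalg.norm(p-q)
def proj(d,p):
    c=np.linalg.inv(d['P'])@np.r_[p,1]; x,y=c[0]/-c[2],-c[1]/-c[2]; r=1+float(d['k1'])*(x*x+y*y)
    return (d['K']@[x*r,y*r,1])[:2]
def tomove(T,yaw=None):
    """travel in tool axes to TCP target T"""
    s=arm.read_state(); r=R.from_quat(s['ee_rot']); return r.inv().apply(np.array(T)-s['position'])
E
python3 - <<'E'
from h import *
s=arm.read_state(); print(s); print(R.from_quat(s['ee_rot']).as_matrix().round(3))
for n in('top','side'):
    snap(n,n+'0'); _,d=load(n+'0'); print(n,d['P'].round(3),d['K'],d['k1'])
m=arm.camera_model('wrist');print(m['pose'].round(3),m['intrinsics'])
E
```

```text
{'clock': 0.0, 'joints': array([-1.06538772e+00,  3.85586867e-01,  6.59625540e-03, -5.11242734e-04,
       -1.19395548e+00, -2.58610112e-01]), 'joint_vel': array([-3.86653921e-04, -1.29892234e-04, -3.79363214e-05, -1.33454711e-03,
       -4.79688242e-04,  8.44348787e-04]), 'joint_efforts': array([ 8.24392864e-04, -3.92287266e+01,  1.88404316e+01,  4.18590099e+00,
       -4.44323858e-03, -2.53357399e-06]), 'position': array([ 152.6814047 , -605.85453559,  403.5894544 ]), 'ee_rot': array([-1.22992635e-01,  9.92406973e-01,  1.08597214e-03, -1.80243731e-04]), 'contact_force': array([ 0.00166746, -0.00172468, -0.13510406]), 'wrist_torque': array([ 0.02904869, -0.01703939,  0.00316704]), 'grasp_force': 0.0, 'gripper_width': 85.65110159244747}
[[-0.97  -0.244 -0.001]
 [-0.244  0.97   0.002]
 [ 0.     0.002 -1.   ]]
top [[-1.500000e-02  9.930000e-01 -1.200000e-01  3.880200e+02]
 [-1.000000e+00 -1.400000e-02  1.200000e-02 -2.925800e+01]
 [ 1.000000e-02  1.200000e-01  9.930000e-01  1.309491e+03]
 [ 0.000000e+00  0.000000e+00  0.000000e+00  1.000000e+00]] [[537.16602325   0.         325.07911361]
 [  0.         537.16602325 246.6693905 ]
 [  0.           0.           1.        ]] -0.03619239893748767
side [[-7.51000e-01  4.47000e-01 -4.86000e-01  6.05400e+01]
 [-6.60000e-01 -5.29000e-01  5.34000e-01  5.45231e+02]
 [-1.80000e-02  7.21000e-01  6.92000e-01  8.14331e+02]
 [ 0.00000e+00  0.00000e+00  0.00000e+00  1.00000e+00]] [[505.78304173   0.         318.01971424]
 [  0.         505.78304173 237.21248627]
 [  0.           0.           1.        ]] -0.0654168361189416
[[-2.45000e-01 -9.18000e-01 -3.12000e-01  7.21540e+01]
 [ 9.69000e-01 -2.32000e-01 -8.10000e-02 -6.26818e+02]
 [ 2.00000e-03 -3.23000e-01  9.46000e-01  3.72382e+02]
 [ 0.00000e+00  0.00000e+00  0.00000e+00  1.00000e+00]] [[430.48437105   0.         321.44915892]
 [  0.         430.48437105 238.85747796]
 [  0.           0.           1.        ]]
```

View pics/top0.png

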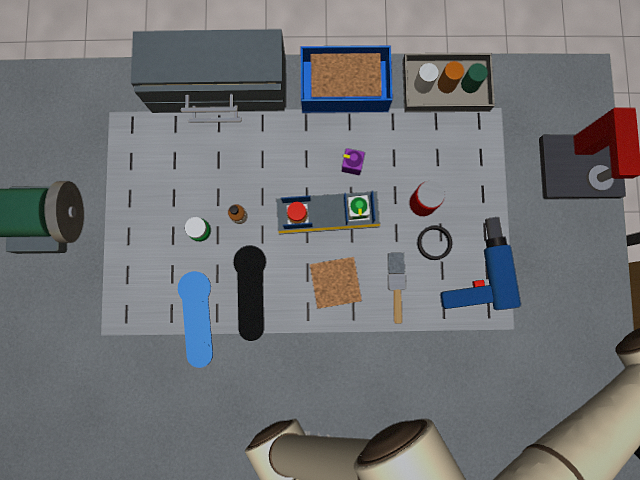

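View pics/side0.png

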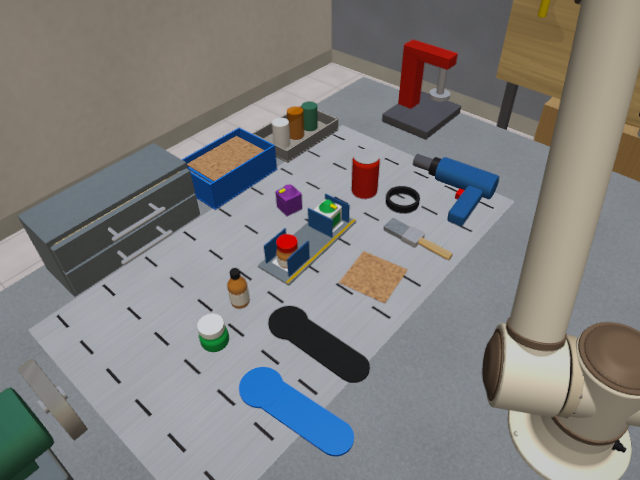

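The top view shows the jar's red lid at about (297,212) in bay B and the pot at (359,205) in bay A. The pad is at about (335,283). The side view agrees: jar lid (287,243), pot (328,210). The purple decoy is at (352,160).

Run:
```python
from h import *
im,d=load('top0'); print('K',d['k1'])
for n,uv,z in [('jar',(297,212),70),('pot',(359,205),70),('pad',(335,283),3),('rackL',(279,233),8),('rackR',(380,226),8),('rackLb',(276,198),8),('bottle',(236,212),95),('tin',(428,197),110)]:
    print(n,plane(d,uv,z).round(0))
p=np.mean([plane(d,(297,212),70)[0],plane(d,(359,205),70)[0]],0);print(p)
# view pose: yaw keep tool x = world -x rotated; current
s=arm.read_state(); 
print(tomove([400,p[1],420]).round(0))
```

```text
K -0.03619239893748767
jar [[620.  21.  70.]]
pot [[ 635. -125.   70.]]
pad [[456. -67.   3.]]
rackL [[580.  68.   8.]]
rackR [[ 594. -180.    8.]]
rackLb [[668.  75.   8.]]
bottle [[618. 160.  95.]]
tin [[ 644. -280.  110.]]
[627.66683248 -51.97278644  70.        ]
[-375.  477.  -15.]
```

Run:
```python
from h import *
print(tomove([510,-150,400]).round(0)); print(tomove([510,30,400]).round(0))
```

```text
[-458.  355.    4.]
[-502.  529.    5.]
```

move_arm(fingers=[85,85,85,85,85,85,85,85,85,85], travel=[[-40,30,0],[-80,60,0],[-120,90,0],[-160,120,0],[-200,150,0],[-240,185,0],[-280,220,0],[-320,250,0],[-360,280,0],[-400,310,0]], dr=[[0,0,0],[0,0,0.05],[0,0,0.1],[0,0,0.17],[0,0,0.17],[0,0,0.17],[0,0,0.17],[0,0,0.17],[0,0,0.17],[0,0,0.17]])

```text
clock: 1.1
position: [461.6, -210.7, 404.6]
ee_rot: [-0.039, 0.999, 0.0, -0.0]
contact_force: [0.6, -0.4, 0.1]
gripper_width: 85.1
grasp_force: 0.0
```

move_arm(fingers=[85,85,85,85,85], travel=[[-25,20,0],[-50,40,0],[-50,40,0],[-50,40,0],[-50,40,0]], dr=[[0,0,0],[0,0,0],[0,0,0],[0,0,0],[0,0,0]])

```text
clock: 1.6
position: [507.1, -169.3, 404.4]
ee_rot: [-0.038, 0.999, 0.0, -0.001]
contact_force: [-0.1, -0.5, 0.4]
gripper_width: 84.9
grasp_force: 0.0
```

Run:
```python
from h import *
s=arm.read_state(); print(s['clock'],s['joints'].round(3),s['position'].round(1),abs(s['joint_vel']).max()); print(R.from_quat(s['ee_rot']).as_matrix().round(3))
snap('wrist','w1')
```

```text
1.6 [-0.019  0.232 -0.214 -0.    -1.126 -1.476] [ 507.1 -169.3  404.4] 0.009530432189579212
[[-0.997 -0.076 -0.001]
 [-0.076  0.997  0.   ]
 [ 0.001  0.    -1.   ]]
```

move_arm(fingers=[85,85,85,85,85,85,85,85], travel=[[0,30,0],[0,70,0],[0,110,0],[0,150,0],[0,180,0],[0,180,0],[0,180,0],[0,180,0]], dr=[[0,0,0],[0,0,0],[0,0,0],[0,0,0],[0,0,0],[0,0,0],[0,0,0],[0,0,0]])

```text
clock: 2.45
position: [493.7, 9.5, 404.8]
ee_rot: [-0.038, 0.999, -0.0, -0.0]
contact_force: [-0.3, 0.7, -0.4]
gripper_width: 85.4
grasp_force: 0.0
```

Run:
```python
from h import *
s=arm.read_state(); print(s['clock'],s['joints'].round(3),s['position'].round(1),abs(s['joint_vel']).max()); print(R.from_quat(s['ee_rot']).as_matrix().round(3))
snap('wrist','w2')
```

```text
2.45 [ 0.349  0.16  -0.305  0.    -1.106 -1.844] [493.7   9.5 404.8] 0.0074063393538801835
[[-0.997 -0.075 -0.   ]
 [-0.075  0.997 -0.   ]
 [ 0.    -0.    -1.   ]]
```

View pics/w1.png

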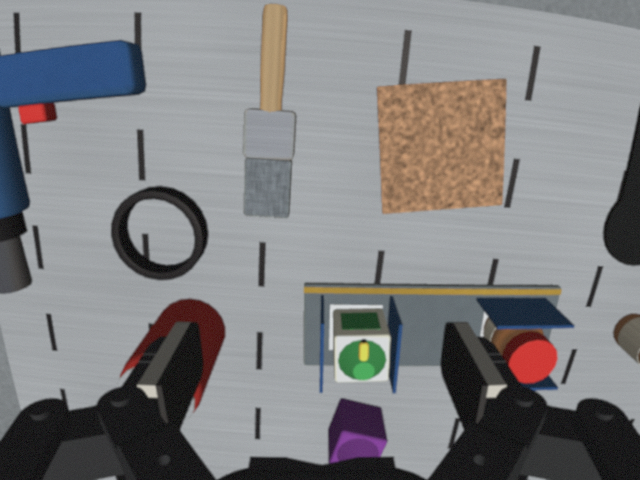

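View pics/w2.png

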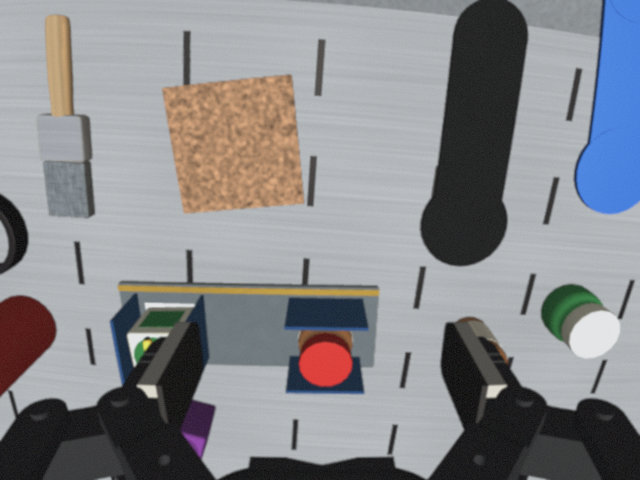

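w1 shows the pot in bay A: top face around (362,358), nozzle (364,350) pointing up-image, which is the rack front. The front stripe lies on row ~290 from x=305 to 560, the pad is centred at about (442,146), and the jar lid is at (530,358). w2 shows the lid at (326,358), the stripe from (120,286) to (378,291), and the pad at (233,143).

Run:
```python
from h import *
out={}
for f in('w1','w2'):
    im,d=load(f); hsv=cv2.cvtColor(im,cv2.COLOR_BGR2HSV); H,S,V=cv2.split(hsv); out[f]={}
    def big(m,lo=0): 
        c=max(cv2.findContours(m.astype(np.uint8),0,1)[0],key=cv2.contourArea); return c
    roi=np.zeros(H.shape,bool); roi[270:310,100:600]=1
    ys,xs=np.where(roi&(H>18)&(H<35)&(S>90)&(V>80))
    A=np.polyfit(xs,ys,1); out[f]['s0']=(xs.min(),np.polyval(A,xs.min())); out[f]['s1']=(xs.max()+1,np.polyval(A,xs.max()+1))
    print(f,'stripe',out[f],'tilt',A[0],'rows',ys.min(),ys.max())
    roi[:]=0; roi[60:230,150:530]=1
    c=big(roi&(H>5)&(H<20)&(S>70)&(V>90)); b=cv2.boxPoints(cv2.minAreaRect(c)); b=b[np.lexsort((b[:,0],))]; print('pad',b.round(1).tolist(),cv2.minAreaRect(c)); out[f]['pad']=cv2.minAreaRect(c)[0]
    print(' pad pts',plane(d,b,3).round(1).tolist())
    roi[:]=0; roi[310:400,290:570]=1
    c=big(roi&((H<6)|(H>174))&(S>180)&(V>150)); e=cv2.fitEllipse(cv2.convexHull(c)); print('lid',e); out[f]['lid']=e[0]
d1,d2=load('w1')[1],load('w2')[1]
for k in out['w1']: print(k,[np.round(x,1) for x in tri(d1,out['w1'][k],d2,out['w2'][k])])
a=cv2.imread('pics/w1.png')[270:400,295:415]; b=cv2.imread('pics/w2.png')[270:400,270:390]
cv2.imwrite('pics/c.png',cv2.resize(np.hstack([a,b]),None,fx=3.3,fy=3.3,interpolation=cv2.INTER_CUBIC))
```

```text
w1 stripe {'s0': (np.int64(304), np.float64(289.79489408392277)), 's1': (np.int64(561), np.float64(291.9627963580885))} tilt 0.008435417409205009 rows 287 294
pad [[376.6000061035156, 84.5999984741211], [382.3999938964844, 212.5], [504.8999938964844, 78.69999694824219], [510.79998779296875, 206.60000610351562]] ((443.6639404296875, 145.60618591308594), (128.0496063232422, 128.50367736816406), 87.39744567871094)
 pad pts [[412.8, -131.6, 3.0], [520.7, -114.1, 3.0], [397.4, -24.9, 3.0], [505.8, 2.0, 3.0]]
lid ((532.1027221679688, 360.9541015625), (38.688316345214844, 49.30380630493164), 57.09116744995117)
w2 stripe {'s0': (np.int64(118), np.float64(287.8726931485905)), 's1': (np.int64(379), np.float64(292.85039182578777))} tilt 0.019071642441368913 rows 285 295
pad [[162.5, 86.19999694824219], [175.0, 215.10000610351562], [290.8999938964844, 73.80000305175781], [303.3999938964844, 202.6999969482422]] ((232.9443359375, 144.42474365234375), (129.52392578125, 128.94598388671875), 84.47245788574219)
 pad pts [[413.0, -129.9, 3.0], [524.4, -121.4, 3.0], [396.9, -23.5, 3.0], [504.4, -6.3, 3.0]]
lid ((325.1558532714844, 363.1851806640625), (42.88508224487305, 51.96392059326172), 89.46178436279297)
s0 [array([ 599.8, -178.9,    7.4]), np.float64(0.2)]
s1 [array([584.7,  70.3,   7.5]), np.float64(0.1)]
pad [array([457.4, -69.1,   5.1]), np.float64(0.2)]
lid [array([625. ,  22.2,  67.4]), np.float64(0.1)]
```

View pics/c.png

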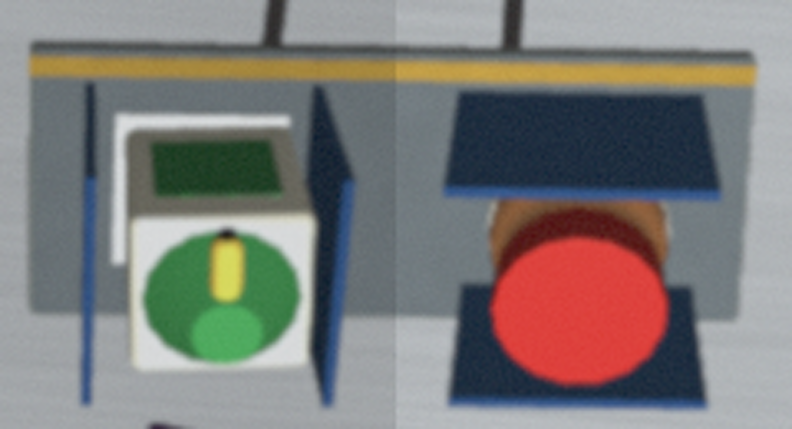

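The enlarged crop shows four pot top-face corners in w1 (crop px 135,215 / 314,215 / 308,367 / 134,369), with the label and nozzle facing the front. It also shows the wall tops and plate edges of both bays, and the red lid centred at crop (579,311).

Run:
```python
from h import *
d1,d2=load('w1')[1],load('w2')[1]
c1=lambda *p:np.array(p,float)/3.3+[295,270]
c2=lambda *p:np.array(p,float)/3.3+[150,270]
p1=lambda z,*p:plane(d1,c1(*p),z)[:,:2]
p2=lambda z,*p:plane(d2,c2(*p),z)[:,:2]
y=np.deg2rad(3.47); X=np.array([np.cos(y),np.sin(y)]);Y=np.array([-X[1],X[0]])
C=np.array([592.25,-54.3])+41.5*X; print('C',C)
L=lambda q:np.round(np.c_[(q-C)@X,(q-C)@Y],1).tolist()
print('plateA front/back',L(p1(8,(32,55),(32,308))),'B',L(p2(8,(756,66),(738,320))))
print('sqA',L(p1(8,(116,113),(290,118),(112,262))))
print('wallA L',L(p1(62,(93,180),(86,403))),'R',L(p1(62,(350,180),(330,403))))
print('wallB F',L(p2(62,(445,190),(720,195))),'B',L(p2(62,(450,403),(705,407))))
q=p1(60,(135,215),(314,215),(308,367),(134,369)); print('pot',L(q),q.mean(0),L(q.mean(0)[None]), 'yaw',np.rad2deg(np.arctan2(-(q[1]-q[0])[0],(q[1]-q[0])[1])))
e=q[3]-q[0];print(np.rad2deg(np.arctan2(e[1],e[0])))
j=p2(70,(579,311)); print('jar',j,L(j))
jw=p2(70,(491,311),(668,311)); print('w',np.linalg.norm(jw[0]-jw[1]))
# two-view height of pot label face: label corners by green mask
pts={}
for f,x0,x1 in(('w1',330,395),('w2',130,200)):
    im=load(f)[0]; H,S,V=cv2.split(cv2.cvtColor(im,cv2.COLOR_BGR2HSV))
    m=((H>45)&(H<80)&(S>100)&(V<90)).astype(np.uint8); m[:,:x0]=0;m[:,x1:]=0;m[:305]=0;m[335:]=0
    mm=cv2.moments(m,True); pts[f]=(mm['m10']/mm['m00'],mm['m01']/mm['m00']); print(pts[f],mm['m00'])
print('label',tri(d1,pts['w1'],d2,pts['w2']))
```

```text
C [633.673915   -51.78817478]
plateA front/back [[-45.1, -124.2], [39.8, -124.0]] B [[-44.6, 124.7], [41.5, 124.7]]
sqA [[-27.2, -100.0], [-26.3, -49.8], [22.9, -100.0]]
wallA L [[-36.4, -107.0], [32.0, -107.6]] R [[-37.2, -42.7], [31.5, -42.1]]
wallB F [[-34.9, 40.5], [-34.5, 109.5]] B [[30.8, 40.8], [31.1, 109.2]]
pot [[-25.3, -96.2], [-25.8, -50.6], [21.2, -48.6], [22.2, -95.0]] [ 636.15981006 -124.36678643] [[-1.9, -72.6]] yaw 4.115693605752859
4.837343577219102
jar [[624.16532107  22.33573296]] [[-5.0, 74.6]]
w 44.8270889955667
(359.37598425196853, 320.68897637795277) 508.0
(161.65033407572383, 318.47884187082406) 449.0
label (array([ 613.78990074, -127.4058967 ,   33.62450919]), np.float64(0.08326491390097786))
```

move_arm(fingers=[85,85,85,85,85,85,85,85,85,85], travel=[[-10,-10,0],[-25,-30,0],[-45,-50,0],[-65,-70,5],[-85,-95,15],[-105,-115,30],[-120,-130,50],[-132,-144,70],[-132,-144,85],[-132,-144,85]], dr=[[0,0,-0.08],[0,0,-0.21],[0,0,-0.35],[0,0,-0.49],[0,0,-0.63],[0,0,-0.77],[0,0,-0.91],[0,0,-1.05],[0,0,-1.19],[0,0,-1.33]])

```text
clock: 3.5
position: [635.9, -125.0, 315.8]
ee_rot: [-0.648, 0.762, 0.002, -0.002]
contact_force: [-0.7, -0.2, -0.2]
gripper_width: 85.0
grasp_force: 0.0
```

move_arm(fingers=[85,85,85,85,85], travel=[[0,0,0],[0,0,0],[0,0,0],[0,0,0],[0,0,0]], dr=[[0,0,-0.13],[0,0,-0.226],[0,0,-0.226],[0,0,-0.226],[0,0,-0.226]])

```text
clock: 4.0
position: [636.4, -123.4, 319.6]
ee_rot: [0.728, -0.686, -0.0, 0.0]
contact_force: [0.4, -0.4, -0.6]
gripper_width: 85.1
grasp_force: 0.0
```

Run:
```python
from h import *
s=arm.read_state(); print(s['clock'],s['joints'].round(3),s['position'].round(1)); M=R.from_quat(s['ee_rot']).as_matrix(); print(M.round(4), 'yaw',np.rad2deg(np.arctan2(M[1,0],M[0,0]))+90)
print(tomove([636.2,-124.4,190]).round(1))
```

```text
4.0 [ 0.058  0.489 -0.046  0.    -1.035  0.002] [ 636.4 -123.4  319.6]
[[ 5.980e-02 -9.982e-01 -1.000e-04]
 [-9.982e-01 -5.980e-02 -0.000e+00]
 [ 0.000e+00  1.000e-04 -1.000e+00]] yaw 3.4282674943133884
[  1.    0.3 129.6]
```

move_arm(fingers=[85,85,85,85,85,85,85,85,85,85], travel=[[1,0,20],[1,0,45],[1,0,70],[1,0,90],[1,0,105],[1,0,115],[1,0,123],[1,0,128],[1,0,129],[1,0,129]], dr=[[0,0,0],[0,0,0],[0,0,0],[0,0,0],[0,0,0],[0,0,0],[0,0,0],[0,0,0],[0,0,0],[0,0,0]])

```text
clock: 5.0
position: [636.8, -123.9, 191.2]
ee_rot: [0.729, -0.685, 0.0, -0.0]
contact_force: [-0.2, 0.5, 0.3]
gripper_width: 85.2
grasp_force: 0.0
```

move_arm(fingers=[75,65,60,56,52,48,44,40,40,40], travel=[[0,0,0],[0,0,0],[0,0,0],[0,0,0],[0,0,0],[0,0,0],[0,0,0],[0,0,0],[0,0,0],[0,0,0]], dr=[[0,0,0],[0,0,0],[0,0,0],[0,0,0],[0,0,0],[0,0,0],[0,0,0],[0,0,0],[0,0,0],[0,0,0]])

```text
clock: 6.0
position: [636.9, -123.8, 191.2]
ee_rot: [0.729, -0.685, 0.0, -0.0]
contact_force: [0.4, -0.2, 4.5]
gripper_width: 47.8
grasp_force: 61.9
```

move_arm(fingers=[40,40,40,40,40,40,40,40,40,40], travel=[[0,0,-5],[0,0,-20],[0,0,-45],[0,0,-70],[0,10,-80],[-10,35,-80],[-25,65,-80],[-40,100,-80],[-52,135,-80],[-60,160,-80]], dr=[[0,0,0],[0,0,0],[0,0,0],[0,0,0],[0,0,0],[0,0,0],[0,0,0],[0,0,0],[0,0,0],[0,0,0]])

```text
clock: 7.0
position: [469.5, -73.8, 270.2]
ee_rot: [0.728, -0.685, -0.001, 0.001]
contact_force: [0.6, 0.2, -2.9]
gripper_width: 47.5
grasp_force: 61.8
```

move_arm(fingers=[40,40,40,40,40], travel=[[-3,8,0],[-5,15,10],[-5,16,25],[-5,16,35],[-5,16,35]], dr=[[0,0,0],[0,0,0],[0,0,0],[0,0,0],[0,0,0]])

```text
clock: 7.5
position: [456.6, -70.1, 234.4]
ee_rot: [0.729, -0.685, -0.001, 0.001]
contact_force: [0.4, -0.0, -2.3]
gripper_width: 47.7
grasp_force: 61.9
```

Run:
```python
from h import *
s=arm.read_state(); print(s['clock'],s['position'].round(1),s['contact_force'],s['gripper_width'],s['grasp_force'])
print(tomove([457.5,-69,187]).round(1)); M=R.from_quat(s['ee_rot']).as_matrix(); print(M.round(4))
```

```text
7.5 [456.6 -70.1 234.4] [ 0.36157639 -0.01564425 -2.34560285] 47.683894148878906 61.930471658706665
[-1.  -1.2 47.4]
[[ 6.150e-02 -9.981e-01 -3.200e-03]
 [-9.981e-01 -6.150e-02 -5.000e-04]
 [ 3.000e-04  3.300e-03 -1.000e+00]]
```

move_arm(fingers=[40,40,40,40,40,40,40,40,40,40], travel=[[0,0,12],[0,0,26],[0,0,36],[0,0,42],[0,0,44],[0,0,45],[0,0,46],[0,0,47],[0,0,47.5],[0,0,47.5]], dr=[[0,0,0],[0,0,0],[0,0,0],[0,0,0],[0,0,0],[0,0,0],[0,0,0],[0,0,0],[0,0,0],[0,0,0]])

```text
clock: 8.5
position: [456.9, -69.9, 188.3]
ee_rot: [0.729, -0.685, 0.0, -0.0]
contact_force: [0.1, -0.3, -2.5]
gripper_width: 47.5
grasp_force: 61.9
```

move_arm(fingers=[40,40,40,40,40,40], travel=[[0,0,0.5],[0,0,1],[0,0,1.5],[0,0,2],[0,0,2.3],[0,0,2.3]], dr=[[0,0,0],[0,0,0],[0,0,0],[0,0,0],[0,0,0],[0,0,0]])

```text
clock: 9.1
position: [456.9, -69.9, 186.1]
ee_rot: [0.729, -0.685, 0.0, 0.0]
contact_force: [-1.0, 0.6, 1.5]
gripper_width: 47.6
grasp_force: 62.4
```

move_arm(fingers=[50,54,60,70,80,85,85,85,85,85], travel=[[0,0,0],[0,0,0],[0,0,0],[0,0,0],[0,0,0],[0,0,-10],[0,0,-30],[0,0,-60],[0,0,-90],[0,0,-110]], dr=[[0,0,0],[0,0,0],[0,0,0],[0,0,0],[0,0,0],[0,0,0],[0,0,0],[0,0,0],[0,0,0],[0,0,0]])

```text
clock: 10.1
position: [457.1, -69.9, 298.8]
ee_rot: [0.729, -0.685, 0.001, -0.001]
contact_force: [-0.6, 0.9, -0.1]
gripper_width: 85.1
grasp_force: 0.0
```

move_arm(fingers=[85,85,85,85,85,85,85,85,85,85], travel=[[-5,-10,0],[-12,-25,0],[-20,-45,0],[-30,-65,0],[-40,-85,0],[-50,-105,0],[-60,-125,0],[-70,-145,0],[-76,-163,0],[-80,-172,0]], dr=[[0,0,0.1],[0,0,0.24],[0,0,0.38],[0,0,0.52],[0,0,0.66],[0,0,0.8],[0,0,0.94],[0,0,1.08],[0,0,1.22],[0,0,1.36]])

```text
clock: 11.1
position: [624.7, 21.2, 296.5]
ee_rot: [-0.133, 0.991, -0.0, 0.0]
contact_force: [-0.1, 0.8, -0.2]
gripper_width: 84.9
grasp_force: 0.0
```

move_arm(fingers=[85,85,85,85,85], travel=[[0,0,0],[0,0,0],[0,0,0],[0,0,0],[0,0,0]], dr=[[0,0,0.13],[0,0,0.211],[0,0,0.211],[0,0,0.211],[0,0,0.211]])

```text
clock: 11.6
position: [623.5, 20.5, 296.3]
ee_rot: [-0.031, 1.0, 0.0, 0.0]
contact_force: [-0.3, -0.5, 0.4]
gripper_width: 84.9
grasp_force: 0.0
```

Run:
```python
from h import *
s=arm.read_state(); print(s['clock'],s['joints'].round(3),s['position'].round(1)); M=R.from_quat(s['ee_rot']).as_matrix(); print(M.round(4), 'yaw',np.rad2deg(np.arctan2(M[1,0],M[0,0]))+180)
print(tomove([624.7,22.3,190]).round(1))
```

```text
11.6 [ 0.292  0.474 -0.139  0.    -0.958 -1.8  ] [623.5  20.5 296.3]
[[-9.98e-01 -6.28e-02  3.00e-04]
 [-6.28e-02  9.98e-01  1.00e-04]
 [-3.00e-04  0.00e+00 -1.00e+00]] yaw 3.602820699608259
[ -1.3   1.7 106.3]
```

move_arm(fingers=[85,85,85,85,85,85,85,85,85,85], travel=[[-1,2,15],[-1,2,35],[-1,2,55],[-1,2,72],[-1,2,86],[-1,2,96],[-1,2,102],[-1,2,105],[-1,2,106],[-1,2,106]], dr=[[0,0,0],[0,0,0],[0,0,0],[0,0,0],[0,0,0],[0,0,0],[0,0,0],[0,0,0],[0,0,0],[0,0,0]])

```text
clock: 12.6
position: [624.7, 22.7, 190.4]
ee_rot: [-0.031, 1.0, 0.0, 0.0]
contact_force: [-0.7, 0.1, -0.0]
gripper_width: 85.3
grasp_force: 0.0
```

move_arm(fingers=[75,66,60,56,53,50,46,42,42,42], travel=[[0,0,0],[0,0,0],[0,0,0],[0,0,0],[0,0,0],[0,0,0],[0,0,0],[0,0,0],[0,0,0],[0,0,0]], dr=[[0,0,0],[0,0,0],[0,0,0],[0,0,0],[0,0,0],[0,0,0],[0,0,0],[0,0,0],[0,0,0],[0,0,0]])

```text
clock: 13.6
position: [624.6, 22.6, 190.5]
ee_rot: [-0.031, 1.0, -0.0, 0.0]
contact_force: [-2.1, -0.6, 5.8]
gripper_width: 48.1
grasp_force: 62.2
```

move_arm(fingers=[42,42,42,42,42,42,42], travel=[[0,0,-3],[0,0,-12],[0,0,-30],[0,0,-55],[0,0,-80],[0,0,-90],[0,0,-90]], dr=[[0,0,0],[0,0,0],[0,0,0],[0,0,0],[0,0,0],[0,0,0],[0,0,0]])

```text
clock: 14.3
position: [624.7, 22.8, 281.4]
ee_rot: [-0.031, 1.0, 0.001, 0.002]
contact_force: [0.1, 0.3, -3.0]
gripper_width: 47.7
grasp_force: 62.3
```

Run:
```python
from h import *
s=arm.read_state(); print(s['clock'],s['joints'].round(3),s['position'].round(1)); M=R.from_quat(s['ee_rot']).as_matrix(); print(M.round(4), 'yaw',np.rad2deg(np.arctan2(M[1,0],M[0,0]))+180)
y=np.deg2rad(3.47); X=np.array([np.cos(y),np.sin(y)]);Y=np.array([-X[1],X[0]])
C=np.array([592.25,-54.3])+39.5*X; A=C-75*Y;B=C+75*Y; print('C',C,A,B)
print(tomove([*A,s['position'][2]]).round(1))
im=snap('wrist','w3')
```

```text
14.3 [ 0.295  0.491 -0.152 -0.    -0.924 -1.804] [624.7  22.8 281.4]
[[-9.981e-01 -6.170e-02  3.100e-03]
 [-6.170e-02  9.981e-01  1.100e-03]
 [-3.200e-03  9.000e-04 -1.000e+00]] yaw 3.536912846161812
C [631.67758175 -51.90922659] [ 636.21702493 -126.77172358] [627.13813857  22.9532704 ]
[-2.3e+00 -1.5e+02 -1.0e-01]
```

View pics/w3.png

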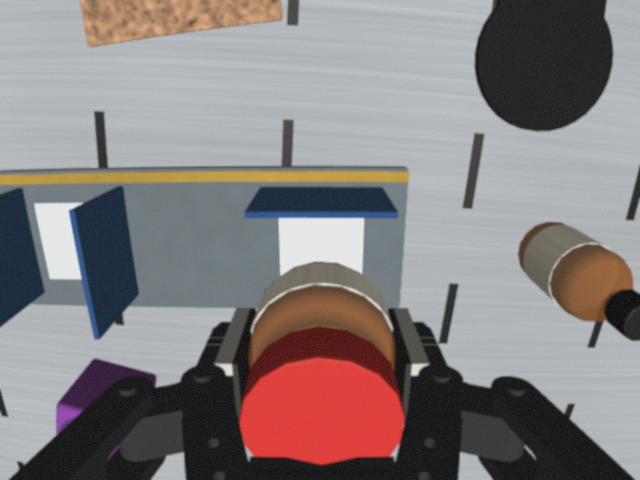

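w3 shows the jar held upright, its lid spanning x=240–403 with the widest row near 420. The empty bay B's white square lies at (280–364, 218+).

Run:
```python
from h import *
from scipy.optimize import least_squares
im,d=load('w3'); H,S,V=cv2.split(cv2.cvtColor(im,cv2.COLOR_BGR2HSV))
m=(((H<6)|(H>174))&(S>150)&(V>190)).astype(np.uint8)
c=max(cv2.findContours(m,0,1)[0],key=cv2.contourArea)[:,0]
print(c.min(0),c.max(0))
c=c[(c[:,1]<445)&((c[:,1]<395)|True)]
for z in(158.5,161):
    p=plane(d,c,z)[:,:2]
    f=least_squares(lambda q:np.hypot(*(p-q[:2]).T)-q[2],[625,22,22],loss='soft_l1'); r=f.fun
    print(z,f.x.round(2),abs(r).max())
```

```text
[240 358] [403 463]
158.5 [626.92  22.53  21.93] 0.39715045264489746
161 [624.59  22.38  21.33] 0.3862373697512105
```

move_arm(fingers=[42,42,42,42,42,42,42,42,42,42], travel=[[0,-6,0],[0,-18,0],[0,-34,0],[0,-52,0],[0,-70,0],[0,-88,0],[-1,-106,0],[-2,-124,0],[-2,-140,0],[-2,-150,0]], dr=[[0,0,-0.1],[0,0,-0.24],[0,0,-0.38],[0,0,-0.52],[0,0,-0.66],[0,0,-0.8],[0,0,-0.94],[0,0,-1.08],[0,0,-1.22],[0,0,-1.36]])

```text
clock: 15.35
position: [635.1, -128.0, 277.2]
ee_rot: [-0.654, 0.756, 0.002, -0.002]
contact_force: [-0.0, 0.3, -2.3]
gripper_width: 47.7
grasp_force: 62.3
```

move_arm(fingers=[42,42,42,42,42,42], travel=[[0,0,0],[0,0,0],[0,0,10],[0,0,30],[0,0,40],[0,0,40]], dr=[[0,0,-0.12],[0,0,-0.21],[0,0,-0.21],[0,0,-0.21],[0,0,-0.21],[0,0,-0.21]])

```text
clock: 15.95
position: [634.7, -126.8, 236.4]
ee_rot: [0.728, -0.686, -0.003, 0.002]
contact_force: [-0.2, -1.0, -3.6]
gripper_width: 48.0
grasp_force: 62.3
```

Run:
```python
from h import *
s=arm.read_state(); print(s['clock'],s['position'].round(1)); M=R.from_quat(s['ee_rot']).as_matrix(); print(M.round(4), 'yaw',np.rad2deg(np.arctan2(M[1,0],M[0,0]))+90)
print(tomove([636.2,-126.8,190.5]).round(1))
```

```text
15.95 [ 634.7 -126.8  236.4]
[[ 5.950e-02 -9.982e-01 -6.800e-03]
 [-9.982e-01 -5.950e-02  3.000e-04]
 [-7.000e-04  6.800e-03 -1.000e+00]] yaw 3.410735040936686
[ 0.1 -1.8 45.9]
```

move_arm(fingers=[42,42,42,42,42,42,42,42,42,42], travel=[[0,-1.5,10],[0,-1.5,22],[0,-1.5,32],[0,-1.5,38],[0,-1.5,41],[0,-1.5,43],[0,-1.5,44],[0,-1.5,45],[0,-1.5,45.5],[0,-1.5,45.5]], dr=[[0,0,0],[0,0,0],[0,0,0],[0,0,0],[0,0,0],[0,0,0],[0,0,0],[0,0,0],[0,0,0],[0,0,0]])

```text
clock: 16.95
position: [637.3, -126.9, 194.6]
ee_rot: [0.728, -0.685, 0.0, -0.0]
contact_force: [0.0, -1.4, -2.6]
gripper_width: 48.0
grasp_force: 62.4
```

move_arm(fingers=[42,42,42,42], travel=[[0,0,0.3],[0,0,0.6],[0,0,1],[0,0,1]], dr=[[0,0,0],[0,0,0],[0,0,0],[0,0,0]])

```text
clock: 17.35
position: [637.2, -126.8, 193.4]
ee_rot: [0.728, -0.685, -0.0, 0.0]
contact_force: [-0.2, 0.1, -1.9]
gripper_width: 47.8
grasp_force: 62.4
```

move_arm(fingers=[42,42,42,42,42,42,42,42], travel=[[0,0.5,0],[0,1,0.5],[0,1,1],[0,1,1.5],[0,1,2],[0,1,2.4],[0,1,2.8],[0,1,2.8]], dr=[[0,0,0],[0,0,0],[0,0,0],[0,0,0],[0,0,0],[0,0,0],[0,0,0],[0,0,0]])

```text
clock: 18.15
position: [636.3, -126.9, 190.6]
ee_rot: [0.728, -0.685, 0.0, -0.0]
contact_force: [-0.4, -0.2, -1.7]
gripper_width: 47.7
grasp_force: 62.4
```

move_arm(fingers=[42,42,42], travel=[[0,0,0.4],[0,0,0.7],[0,0,0.7]], dr=[[0,0,0],[0,0,0],[0,0,0]])

```text
clock: 18.45
position: [636.2, -126.9, 190.6]
ee_rot: [0.728, -0.685, 0.0, -0.0]
contact_force: [-1.5, 0.1, 3.6]
gripper_width: 48.2
grasp_force: 62.9
```

move_arm(fingers=[50,54,60,70,80,85,85,85,85,85], travel=[[0,0,0],[0,0,0],[0,0,0],[0,0,0],[0,0,0],[0,0,-10],[0,0,-30],[0,0,-60],[0,0,-90],[0,0,-110]], dr=[[0,0,0],[0,0,0],[0,0,0],[0,0,0],[0,0,0],[0,0,0],[0,0,0],[0,0,0],[0,0,0],[0,0,0]])

```text
clock: 19.45
position: [636.6, -126.9, 303.4]
ee_rot: [0.729, -0.685, 0.002, -0.001]
contact_force: [0.8, 0.4, 0.3]
gripper_width: 85.1
grasp_force: 0.0
```

move_arm(fingers=[85,85,85,85,85,85,85,85,85,85], travel=[[0,10,-10],[-2,25,-25],[-4,40,-40],[-6,55,-55],[-8,70,-70],[-10,85,-85],[-10,100,-95],[-10,115,-100],[-10,130,-100],[-10,130,-100]], dr=[[0,0,0.1],[0,0,0.24],[0,0,0.38],[0,0,0.52],[0,0,0.66],[0,0,0.8],[0,0,0.94],[0,0,1.08],[0,0,1.22],[0,0,1.36]])

```text
clock: 20.45
position: [504.0, -125.0, 401.4]
ee_rot: [-0.133, 0.991, 0.0, 0.001]
contact_force: [1.1, 0.7, 0.5]
gripper_width: 84.9
grasp_force: 0.0
```

move_arm(fingers=[85,85,85,85,85,85], travel=[[0,0,0],[0,0,0],[0,0,0],[0,0,0],[0,0,0],[0,0,0]], dr=[[0,0,0.12],[0,0,0.21],[0,0,0.21],[0,0,0.21],[0,0,0.21],[0,0,0.21]])

```text
clock: 21.05
position: [505.9, -124.8, 400.0]
ee_rot: [-0.031, 1.0, -0.0, 0.0]
contact_force: [0.7, 0.2, -0.6]
gripper_width: 84.9
grasp_force: 0.0
```

Run:
```python
from h import *
s=arm.read_state(); print(s['clock'],s['position'].round(1)); M=R.from_quat(s['ee_rot']).as_matrix(); print(M.round(4), 'yaw',np.rad2deg(np.arctan2(M[1,0],M[0,0]))+180)
im=snap('wrist','w4')
print(tomove([457,-70,290]).round(1))
```

```text
21.05 [ 505.9 -124.8  400. ]
[[-9.98e-01 -6.26e-02  1.00e-04]
 [-6.26e-02  9.98e-01 -0.00e+00]
 [-1.00e-04 -0.00e+00 -1.00e+00]] yaw 3.587049818250364
[ 45.4  57.8 109.9]
```

View pics/w4.png

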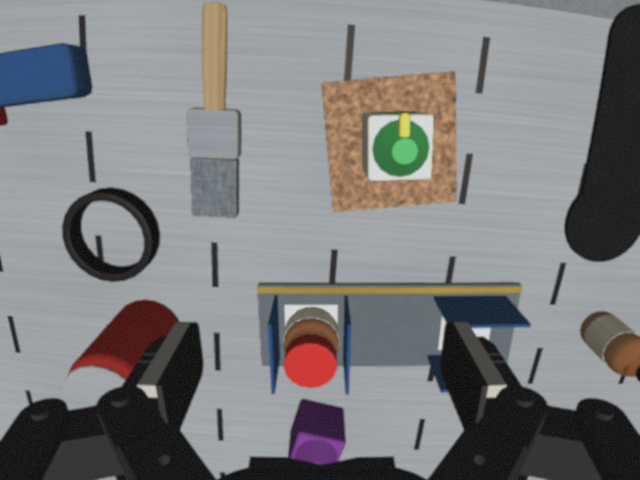

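w4 shows the jar upright in bay A with its lid at about (310,360) between the walls at x≈272 and 348. The pot stands on the pad at (402,147), nozzle towards the front. Next I check these numerically, including the camera-to-arm bias.

```bash
cat > m.py <<'E'
from h import *
from scipy.optimize import least_squares
y=np.deg2rad(3.47); X=np.array([np.cos(y),np.sin(y)]);Y=np.array([-X[1],X[0]])
C=np.array([592.25,-54.3])+39.5*X
L=lambda q:np.round(np.c_[(q-C)@X,(q-C)@Y],1)
def lid(f,roi,z):
    im,d=load(f); H,S,V=cv2.split(cv2.cvtColor(im,cv2.COLOR_BGR2HSV))
    m=(((H<6)|(H>174))&(S>150)&(V>190)).astype(np.uint8); k=np.zeros_like(m); k[roi]=m[roi]
    c=max(cv2.findContours(k,0,1)[0],key=cv2.contourArea)[:,0]; p=plane(d,c+0.0,z)[:,:2]
    q=least_squares(lambda q:np.hypot(*(p-q[:2]).T)-q[2],[*p.mean(0),22],loss='soft_l1'); return q.x,abs(q.fun).max()
def pottop(f,roi,z,thr=200):
    im,d=load(f); H,S,V=cv2.split(cv2.cvtColor(im,cv2.COLOR_BGR2HSV))
    m=((V>thr)&(S<40)|(H>40)&(H<85)&(S>90)&(V>100)).astype(np.uint8); k=np.zeros_like(m); k[roi]=m[roi]
    c=max(cv2.findContours(k,0,1)[0],key=cv2.contourArea)[:,0]; p=plane(d,c,z)[:,:2]
    r=cv2.minAreaRect(p.astype(np.float32)); return r
def stripe(f,roi):
    im,d=load(f); H,S,V=cv2.split(cv2.cvtColor(im,cv2.COLOR_BGR2HSV))
    m=((H>18)&(H<35)&(S>90)&(V>80)).astype(np.uint8); k=np.zeros_like(m); k[roi]=m[roi]
    ys,xs=np.where(k); A=np.polyfit(xs,ys,1); e=[(x,np.polyval(A,x)) for x in(xs.min(),xs.max()+1)]
    p=plane(d,e,8)[:,:2]; v=p[1]-p[0]; return p.round(1).tolist(),p.mean(0)+39.5*X,np.rad2deg(np.arctan2(-v[0],v[1])),np.hypot(*v)
E
python3 - <<'E'
from m import *
q,e=lid('w4',np.s_[330:400,270:350],70); print('lid',q,e,L(q[:2][None]))
print('pot',pottop('w4',np.s_[100:195,350:445],55))
p,c,a,l=stripe('w4',np.s_[275:300,200:560]); print(p,c,a,l)
E
```

```text
lid [ 635.52602719 -126.54866104   20.51786538] 0.7703139174039606 [[ -0.7 -74.7]]
pot ((456.76507568359375, -71.05628967285156), (38.15987014770508, 38.85831832885742), 4.00361442565918)
[[599.1, -178.2], [584.3, 70.1]] [631.16102282 -51.68871065] 3.4117042520041743 248.7736659612921
```

move_arm(fingers=[85,85,85,85,85,85,85,85,85,85], travel=[[10,12,20],[22,28,45],[34,43,70],[42,53,90],[45,57,105],[45.4,57.4,110],[45.4,57.4,110],[45.4,57.4,125],[45.4,57.4,145],[45.4,57.4,165]], dr=[[0,0,0.002],[0,0,0.002],[0,0,0.002],[0,0,0.002],[0,0,0.002],[0,0,0.002],[0,0,0.002],[0,0,0.002],[0,0,0.002],[0,0,0.002]])

```text
clock: 22.1
position: [458.1, -70.5, 235.6]
ee_rot: [-0.03, 1.0, 0.0, 0.002]
contact_force: [0.5, 0.7, -0.3]
gripper_width: 84.8
grasp_force: 0.0
```

move_arm(fingers=[85,85,85,85,85,85,85], travel=[[0,0,15],[0,0,30],[0,0,40],[0,0,46],[0,0,48],[0,0,48],[0,0,48]], dr=[[0,0,0],[0,0,0],[0,0,0],[0,0,0],[0,0,0],[0,0,0],[0,0,0]])

```text
clock: 22.8
position: [457.3, -70.3, 187.5]
ee_rot: [-0.03, 1.0, 0.0, 0.001]
contact_force: [-0.1, -0.2, 0.1]
gripper_width: 85.1
grasp_force: 0.0
```

move_arm(fingers=[75,66,60,56,52,48,44,40,40,40], travel=[[0,0,0],[0,0,0],[0,0,0],[0,0,0],[0,0,0],[0,0,0],[0,0,0],[0,0,0],[0,0,0],[0,0,0]], dr=[[0,0,0],[0,0,0],[0,0,0],[0,0,0],[0,0,0],[0,0,0],[0,0,0],[0,0,0],[0,0,0],[0,0,0]])

```text
clock: 23.8
position: [457.1, -70.3, 187.2]
ee_rot: [-0.03, 1.0, -0.0, 0.0]
contact_force: [-1.9, 0.3, 5.3]
gripper_width: 47.7
grasp_force: 61.5
```

Run:
```python
from h import *
s=arm.read_state(); print(s['clock'],s['position'].round(1)); M=R.from_quat(s['ee_rot']).as_matrix(); print(M.round(4), 'yaw',np.rad2deg(np.arctan2(M[1,0],M[0,0]))+180)
print(tomove([626.9,23.1,270]).round(1))
```

```text
23.8 [457.1 -70.3 187.2]
[[-9.982e-01 -6.010e-02  2.000e-04]
 [-6.010e-02  9.982e-01 -1.000e-04]
 [-2.000e-04 -1.000e-04 -1.000e+00]] yaw 3.4452012084428816
[-175.1   83.1  -82.8]
```

move_arm(fingers=[40,40,40,40,40,40,40,40,40,40], travel=[[0,0,-5],[0,0,-20],[0,0,-45],[-5,0,-70],[-20,8,-85],[-45,20,-90],[-75,35,-90],[-110,52,-90],[-140,67,-90],[-160,77,-90]], dr=[[0,0,0],[0,0,0],[0,0,0],[0,0,0],[0,0,0],[0,0,0],[0,0,0],[0,0,0],[0,0,0],[0,0,0]])

```text
clock: 24.8
position: [613.6, 17.3, 275.9]
ee_rot: [-0.03, 1.0, 0.0, -0.0]
contact_force: [0.1, -0.5, -1.8]
gripper_width: 47.5
grasp_force: 61.6
```

move_arm(fingers=[40,40,40,40,40,40,40,40], travel=[[-9,4,0],[-15,6,0],[-15,6,0],[-15,6,0],[-15,6,0],[-15,6,0],[-15,6,0],[-15,6,0]], dr=[[0,0,0],[0,0,0],[0,0,0],[0,0,0],[0,0,0],[0,0,0],[0,0,0],[0,0,0]])

```text
clock: 25.6
position: [626.6, 22.8, 277.1]
ee_rot: [-0.03, 1.0, 0.0, 0.0]
contact_force: [-0.6, -0.3, -2.0]
gripper_width: 47.6
grasp_force: 61.6
```

Run:
```python
from m import *
s=arm.read_state(); print(s['clock'],s['position'].round(1)); M=R.from_quat(s['ee_rot']).as_matrix(); print(M.round(4), 'yaw',np.rad2deg(np.arctan2(M[1,0],M[0,0]))+180)
snap('wrist','w5')
print(tomove([626.9,23.1,192.2]).round(1))
```

```text
25.6 [626.6  22.8 277.1]
[[-9.982e-01 -5.960e-02  1.000e-04]
 [-5.960e-02  9.982e-01  1.000e-04]
 [-1.000e-04  1.000e-04 -1.000e+00]] yaw 3.419679432404081
[-0.3  0.2 84.8]
```

View pics/w5.png

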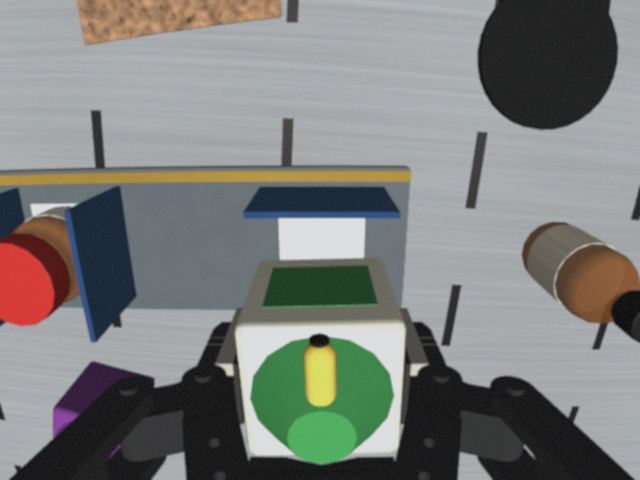

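w5 shows the pot held square over bay B, with its top face spanning x=237–408 and the nozzle at (320,370) pointing to the stripe. Now lowering it.

move_arm(fingers=[40,40,40,40,40,40,40,40,40,40], travel=[[0,0,10],[0,0,25],[0,0,42],[0,0,57],[0,0,68],[0,0,75],[0,0,79],[0,0,81],[0,0,82],[0,0,82]], dr=[[0,0,0],[0,0,0],[0,0,0],[0,0,0],[0,0,0],[0,0,0],[0,0,0],[0,0,0],[0,0,0],[0,0,0]])

```text
clock: 26.65
position: [626.9, 23.0, 195.4]
ee_rot: [-0.03, 1.0, 0.0, 0.0]
contact_force: [0.1, -0.2, -1.2]
gripper_width: 47.3
grasp_force: 61.6
```

move_arm(fingers=[40,40,40,40,40], travel=[[0,0,0.5],[0,0,1],[0,0,1.5],[0,0,2],[0,0,2]], dr=[[0,0,0],[0,0,0],[0,0,0],[0,0,0],[0,0,0]])

```text
clock: 27.15
position: [626.7, 23.0, 192.8]
ee_rot: [-0.03, 1.0, -0.0, -0.0]
contact_force: [0.2, -0.3, -2.3]
gripper_width: 47.6
grasp_force: 61.6
```

move_arm(fingers=[40,40,40,40,40], travel=[[0,0,0.4],[0,0,0.8],[0,0,1.2],[0,0,1.4],[0,0,1.4]], dr=[[0,0,0],[0,0,0],[0,0,0],[0,0,0],[0,0,0]])

```text
clock: 27.65
position: [626.8, 23.0, 192.3]
ee_rot: [-0.03, 1.0, -0.0, 0.0]
contact_force: [-2.3, 0.2, 4.9]
gripper_width: 47.7
grasp_force: 62.0
```

move_arm(fingers=[50,54,60,70,80,85,85,85,85,85], travel=[[0,0,0],[0,0,0],[0,0,0],[0,0,0],[0,0,0],[0,0,-10],[0,0,-30],[0,0,-60],[0,0,-90],[0,0,-110]], dr=[[0,0,0],[0,0,0],[0,0,0],[0,0,0],[0,0,0],[0,0,0],[0,0,0],[0,0,0],[0,0,0],[0,0,0]])

```text
clock: 28.65
position: [627.1, 23.0, 304.9]
ee_rot: [-0.03, 1.0, 0.0, 0.002]
contact_force: [0.6, 0.2, -0.8]
gripper_width: 85.2
grasp_force: 0.0
```

move_arm(fingers=[85,85,85,85,85,85,85,85,85,85], travel=[[10,0,-20],[35,-4,-45],[65,-8,-70],[95,-12,-90],[120,-15,-98],[128,-15,-98],[128,-15,-98],[128,-15,-98],[128,-15,-98],[128,-15,-98]], dr=[[0,0,0],[0,0,0],[0,0,0],[0,0,0],[0,0,0],[0,0,0],[0,0,0],[0,0,0],[0,0,0],[0,0,0]])

```text
clock: 29.65
position: [500.7, 0.6, 398.6]
ee_rot: [-0.03, 1.0, -0.0, -0.001]
contact_force: [0.2, -0.4, -0.3]
gripper_width: 85.0
grasp_force: 0.0
```

Run:
```python
from m import *
snap('wrist','w6'); snap('top','top1')
a=load('w6')[0][265:405,260:400]; b=load('top1')[0][180:250,260:400]
cv2.imwrite('pics/c6.png',np.hstack([cv2.resize(a,(450,450),interpolation=2),cv2.resize(b,(350,175),interpolation=2) if 0 else cv2.copyMakeBorder(cv2.resize(b,(350,175),interpolation=2),0,275,0,0,0)]))
p,c,an,l=stripe('w6',np.s_[270:305,60:480]); print(p,c,an,l)
q,e=lid('top1',np.s_[190:225,340:380],70); print('lid',q,e,L(q[:2][None]))
```

```text
[[599.7, -178.4], [584.2, 70.2]] [631.3594814  -51.71619645] 3.578332803580204 249.00732902327533
lid [ 635.1805977  -125.87937579   19.58386355] 1.8294902005969789 [[ -1. -74.]]
```

View pics/c6.png

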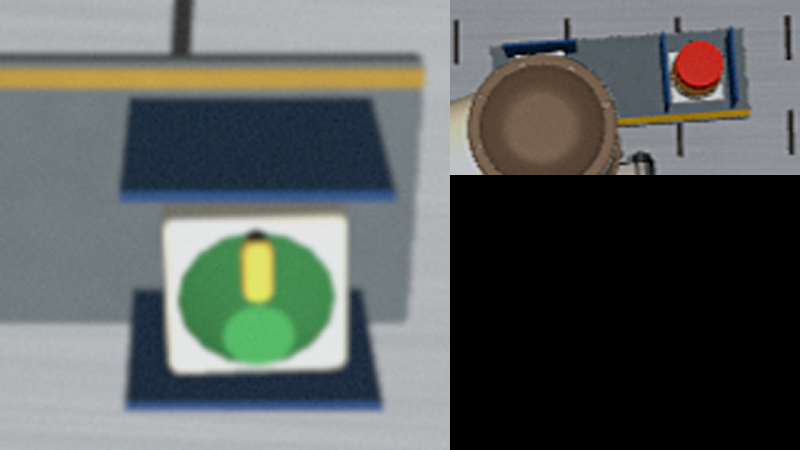

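The crop shows the pot upright between bay B's walls, top-face corners at crop (163,216), (348,211), (347,369), (170,374), with the nozzle to the yellow stripe. The top view shows the jar in bay A.

Run:
```python
from m import *
d=load('w6')[1]; g=lambda z,*p:plane(d,np.array(p)/(450/140)+[260,265],z)[:,:2]
q=g(60,(163,216),(348,211),(347,369),(170,374)); print('pot',L(q).tolist(),L(q.mean(0)[None]))
for e in(q[1]-q[0],q[2]-q[3]): print('yaw',np.rad2deg(np.arctan2(-e[0],e[1])))
w=g(62,(121,195),(395,195),(127,407),(382,407)); print('walls',L(w).tolist(),L(w.mean(0)[None]))
```

```text
pot [[-25.6, 50.9], [-27.0, 98.0], [21.8, 99.8], [23.3, 52.3]] [[-1.9 75.3]]
yaw 5.1639874419784375
yaw 5.264467348534009
walls [[-32.8, 40.4], [-32.7, 109.5], [32.7, 40.7], [32.9, 109.5]] [[ 0. 75.]]
```

Run:
```python
from m import *
for t in(150,170,190,205):
    print(t,pottop('w6',np.s_[325:390,305:375],60,t),'|pad',pottop('w4',np.s_[100:195,350:445],55,t),'|A',pottop('w1',np.s_[332:390,328:398],60,t))
r=pottop('w6',np.s_[325:390,305:375],60,190); print(L(np.array(r[0])[None]))
# nozzle vs cap axis: yellow centroid
for f,roi,z in(('w6',np.s_[325:390,305:375],71),('w4',np.s_[100:195,350:445],66),('w1',np.s_[332:390,328:398],71)):
    im,d=load(f);H,S,V=cv2.split(cv2.cvtColor(im,cv2.COLOR_BGR2HSV)); k=np.zeros(H.shape,bool);k[roi]=1
    ys,xs=np.where(k&(H>22)&(H<36)&(S>110)&(V>150)); v=np.linalg.svd(plane(d,np.c_[xs,ys],z)[:,:2]-plane(d,[[xs.mean(),ys.mean()]],z)[0,:2],full_matrices=False)[2][0]
    print(f,'nozzle axis yaw',np.rad2deg(np.arctan2(v[1],v[0]))%180)
```

```text
150 ((624.8670654296875, 22.56603240966797), (47.952144622802734, 47.99387741088867), 5.530892372131348) |pad ((456.5483093261719, -71.36144256591797), (47.1290397644043, 46.813575744628906), 5.411042213439941) |A ((638.8724365234375, -126.01611328125), (58.3136100769043, 55.41230010986328), 3.9469494819641113)
170 ((625.12939453125, 22.423828125), (47.3070182800293, 46.87350082397461), 5.529257297515869) |pad ((456.6869812011719, -71.36775970458984), (46.88901138305664, 46.80071258544922), 5.303008556365967) |A ((636.7899169921875, -125.47201538085938), (48.31721878051758, 46.93641662597656), 5.420629501342773)
190 ((625.1923217773438, 22.486337661743164), (46.75068664550781, 46.55221939086914), 5.304903507232666) |pad ((456.76507568359375, -71.05628967285156), (38.15987014770508, 38.85831832885742), 4.00361442565918) |A ((636.2739868164062, -125.072021484375), (46.17118835449219, 45.85625076293945), 5.104353904724121)
205 ((626.9862060546875, 22.446107864379883), (37.896366119384766, 38.753292083740234), 3.366826295852661) |pad ((456.76507568359375, -71.05628967285156), (38.15987014770508, 38.85831832885742), 4.00361442565918) |A ((636.9495849609375, -124.97560119628906), (38.500511169433594, 37.974708557128906), 63.38911437988281)
[[-2.  74.7]]
w6 nozzle axis yaw 4.673725000779871
w4 nozzle axis yaw 6.916642301130747
w1 nozzle axis yaw 5.3640073019358825
```

Run:
```python
from m import *
def topedge(f,c0,c1,r0,r1,z):
    im,d=load(f); g=cv2.GaussianBlur(cv2.cvtColor(im,cv2.COLOR_BGR2GRAY).astype(float),(0,0),1.2)
    xs=np.arange(c0,c1); dy=np.diff(g,axis=0); ys=[]
    for x in xs: s=np.clip(dy[r0:r1,x],0,None)**2; ys.append(r0+.5+(s*np.arange(r1-r0)).sum()/s.sum())
    A=np.polyfit(xs,ys,1); r=ys-np.polyval(A,xs); k=abs(r)<1; A=np.polyfit(xs[k],np.array(ys)[k],1)
    p=plane(d,[(x,np.polyval(A,x)) for x in(c0,c1)],z)[:,:2]; v=p[1]-p[0]
    P=d['P']; ty=P[:2,0] # camera x ~ tool y
    return A[0].round(4),np.rad2deg(np.arctan2(-v[0],v[1])),'cam',np.rad2deg(np.arctan2(-ty[0],ty[1])), k.mean(), L(p.mean(0)[None])
print('held',topedge('w5',250,395,312,335,145))
print('B',topedge('w6',316,364,326,338,60))
print('A',topedge('w1',340,385,328,342,60))
print('pad',topedge('w4',374,428,106,124,55))
```

```text
held (np.float64(-0.0217), np.float64(4.898836952911136), 'cam', np.float64(3.4897155028764417), np.float64(1.0), array([[-25.5,  74.6]]))
B (np.float64(-0.027), np.float64(5.158621252746771), 'cam', np.float64(3.4968811783665035), np.float64(1.0), array([[-26.2,  74.9]]))
A (np.float64(-0.012), np.float64(4.917968090221732), 'cam', np.float64(4.434560356099617), np.float64(1.0), array([[-24.4, -73.9]]))
pad (np.float64(-0.0132), np.float64(5.05154037831092), 'cam', np.float64(3.658700538643286), np.float64(0.9444444444444444), array([[-199.4,   -9.5]]))
```

Everything checks out within about 2 mm, but the pot sits about 2 mm forward and 1.5° turned. I'll regrip it and nudge it to the middle.

move_arm(fingers=[85,85,85,85,85,85,85,85,85], travel=[[-10,2,5],[-35,6,20],[-65,9,45],[-95,12,70],[-120,14,90],[-128,15,98],[-128,15,98],[-128,15,98],[-128,15,98]], dr=[[0,0,0],[0,0,0],[0,0,0],[0,0,0],[0,0,0],[0,0,0],[0,0,0],[0,0,0],[0,0,0]])

```text
clock: 30.65
position: [626.3, 22.9, 303.0]
ee_rot: [-0.03, 1.0, 0.0, 0.001]
contact_force: [-0.2, -0.8, 0.3]
gripper_width: 84.8
grasp_force: 0.0
```

move_arm(fingers=[85,85,85,85,85,85,85,85,85,85], travel=[[0,0,15],[0,0,35],[0,0,55],[0,0,75],[0,0,90],[0,0,100],[0,0,106],[0,0,109],[0,0,109],[0,0,109]], dr=[[0,0,0],[0,0,0],[0,0,0],[0,0,0],[0,0,0],[0,0,0],[0,0,0],[0,0,0],[0,0,0],[0,0,0]])

```text
clock: 31.65
position: [627.0, 23.0, 193.3]
ee_rot: [-0.03, 1.0, 0.0, 0.001]
contact_force: [0.5, -0.0, 1.1]
gripper_width: 85.5
grasp_force: 0.0
```

move_arm(fingers=[75,66,60,56,52,48,44,40,40,40], travel=[[0,0,0],[0,0,0],[0,0,0],[0,0,0],[0,0,0],[0,0,0],[0,0,0],[0,0,0],[0,0,0],[0,0,0]], dr=[[0,0,0],[0,0,0],[0,0,0],[0,0,0],[0,0,0],[0,0,0],[0,0,0],[0,0,0],[0,0,0],[0,0,0]])

```text
clock: 32.65
position: [626.9, 23.0, 192.8]
ee_rot: [-0.03, 1.0, 0.0, 0.0]
contact_force: [-0.7, 0.2, 3.3]
gripper_width: 47.6
grasp_force: 61.8
```

move_arm(fingers=[40,40,40,40,40,40,40,40,40,40], travel=[[0,0,-2],[0,0,-5],[0,0,-8],[-0.7,0,-8],[-1.4,0,-8],[-2,0,-8],[-2,0,-8],[-2,0,-8],[-2,0,-8],[-2,0,-8]], dr=[[0,0,0],[0,0,0],[0,0,0],[0,0,0.01],[0,0,0.02],[0,0,0.027],[0,0,0.027],[0,0,0.027],[0,0,0.027],[0,0,0.027]])

```text
clock: 33.65
position: [628.7, 23.1, 200.5]
ee_rot: [-0.016, 1.0, 0.0, -0.0]
contact_force: [-0.5, -0.0, -2.8]
gripper_width: 47.4
grasp_force: 61.5
```

Lower until contact (touch expected near z = 192.8).

move_arm(fingers=[40,40,40,40,40,40,40,40,40,40], travel=[[0,0,2],[0,0,4],[0,0,5.5],[0,0,6],[0,0,6.5],[0,0,7],[0,0,7.4],[0,0,7.8],[0,0,8.1],[0,0,8.1]], dr=[[0,0,0],[0,0,0],[0,0,0],[0,0,0],[0,0,0],[0,0,0],[0,0,0],[0,0,0],[0,0,0],[0,0,0]])

```text
clock: 34.65
position: [628.8, 23.1, 192.8]
ee_rot: [-0.016, 1.0, -0.0, 0.0]
contact_force: [-0.9, 0.2, 0.3]
gripper_width: 47.4
grasp_force: 61.7
```

move_arm(fingers=[40,50,54,60,70,80,85,85,85,85], travel=[[0,0,0.3],[0,0,0.3],[0,0,0.3],[0,0,0.3],[0,0,0.3],[0,0,0],[0,0,-10],[0,0,-30],[0,0,-65],[0,0,-110]], dr=[[0,0,0],[0,0,0],[0,0,0],[0,0,0],[0,0,0],[0,0,0],[0,0,0],[0,0,0],[0,0,0],[0,0,0]])

```text
clock: 35.65
position: [628.2, 23.0, 302.5]
ee_rot: [-0.016, 1.0, -0.0, -0.002]
contact_force: [1.0, -0.4, -1.4]
gripper_width: 84.8
grasp_force: 0.0
```

move_arm(fingers=[85,85,85,85,85,85,85,85,85,85], travel=[[10,0,-20],[35,-14,-45],[65,-24,-70],[95,-34,-90],[120,-45,-98],[128,-45,-98],[128,-45,-98],[128,-45,-98],[128,-45,-98],[128,-45,-98]], dr=[[0,0,0],[0,0,0],[0,0,0],[0,0,0],[0,0,0],[0,0,0],[0,0,0],[0,0,0],[0,0,0],[0,0,0]])

```text
clock: 36.65
position: [503.1, -25.7, 399.6]
ee_rot: [-0.017, 1.0, -0.0, -0.001]
contact_force: [-0.2, 0.6, -0.8]
gripper_width: 85.2
grasp_force: 0.0
```

Run:
```python
from m import *
snap('wrist','w7'); snap('side','side1')
p,c,an,l=stripe('w7',np.s_[270:310,60:500]); print('rack',c,an,l)
for t in(150,170,190):
    r=pottop('w7',np.s_[325:392,325:430],60,t); print('pot',r,L(np.array(r[0])[None]))
im=load('side1')[0][170:310,220:400]; a=load('w7')[0]
cv2.imwrite('pics/c7.png',np.vstack([cv2.resize(im,(380,295)),cv2.resize(a,(380,285))]))
```

```text
rack [631.46576092 -51.70913008] 3.4758557083331936 249.41319377892756
pot ((627.0286254882812, 22.42401885986328), (47.773773193359375, 47.6568603515625), 3.180760145187378) [[-0.1 74.5]]
pot ((627.2495727539062, 22.493318557739258), (47.17993927001953, 46.49269104003906), 3.8524913787841797) [[ 0.1 74.5]]
pot ((627.1624755859375, 22.41739273071289), (46.156829833984375, 46.32081604003906), 4.119411945343018) [[-0.  74.5]]
```

View pics/c7.png

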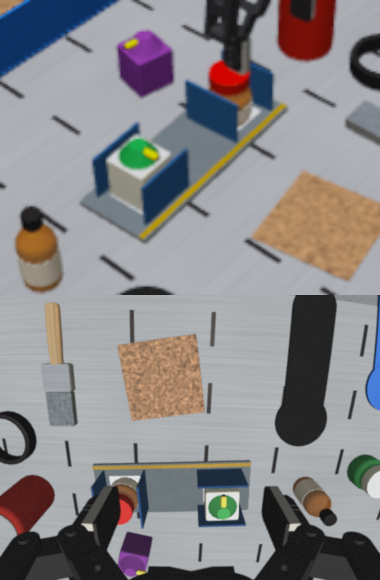

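The pictures show the pot upright in bay B with its nozzle to the yellow stripe, and the jar upright in bay A. The pot measures within about 0.5 mm of the bay centre and about 0.4° of the rack's yaw. The gripper is clear of everything.

```bash
python3 -c "
from bench import arm
print(arm.job_done())"
```

```text
the job is handed in; nothing more can be done
None
```

The pot and jar have swapped bays, both upright: the pot is within about 0.5 mm of bay B's centre with its nozzle to the front, and the jar is within about 1 mm of bay A's. I handed the job in at about 37 s of the 72 s allowed; the hand-in returned no verdict.

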